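Lock the flat-pack spice shelf with the cam key

TASK

The open end of this flat-pack spice shelf still gapes: take the red T-handled driver out of its stand, set its blade in the slot of the metal cam disc and turn it clockwise as far as it goes, so that the cam draws the end panel tight against the board. Let go and leave the red driver standing upright in the disc; leave the blue driver alone, turn the disc only with the driver and do not push the panel with the hand.

Things in the scene. Friction and masses are not known exactly. Their poses are not given: they have to be found in the camera images.
- red_driver_grip (a point): Centre of the flat-blade driver's red T-handle, half-way up it: grip here. Stands upright, z up. Handle 46 mm tall, 20 mm thick along y, 60 mm long along x (lower half 34 mm). Below: shaft, 32 mm round collar with flat underside 63 mm below this point, and a blade 26 mm along x, 4 mm along y, its end 73 mm below. 0.13 kg. The collar rests on the 20 mm high stand, the blade in a slot of it.
- red_driver_tip (a point): Middle of the lower edge of the red driver's blade, 73 mm below the grip point, same axes.
- blue_driver_grip (a point): Centre of the blue T-handle of the other driver (thin round bit, of no use here), handle of the same size; in the same stand, 95 mm from the red one in line with the handles' long (x) axes. Which place holds the red one varies.
- cam_slot (a point): Centre of the top of the bare-metal cam disc, 49 mm across, flush in the shelf board 24 mm above the worktop; z up, x along its slot (34 long, 10 wide, 11 mm deep, edges bevelled 4 mm outward). With the driver's collar resting on the disc, the blade's end is 10 mm below and the grip point 63 mm above this point. The white cap 100 mm away on the board covers a lock that is done already.
- cam_disc (a joint): Angle of the cam disc, rad: 0 open, grows clockwise seen from above, 1.15 is the stop (locked). Starts between 0 and 0.15, stays where it is left. Stiff: it takes about 0.2 N m. The blade has about 0.2 rad of play in the slot, so turn the driver that much further than the disc: about 1.35 rad in all.
- end_panel (a joint): Travel of the upright end panel (130 x 18 x 60 mm) towards the board, m: 0 leaves a 12 mm gap with the steel bolt in view, 0.012 is tight. Coupled to the cam disc, which draws it in evenly; it follows the disc. Its inner face stands 67 mm from the disc's centre at the start, 55 mm when tight.
Mind the look-alikes: they are no part of the job. Leave any green look-alike of the part that bears red_driver_grip alone.

How it is judged (in metres and radians):
On the way, in this order (a step that is already met when the one before it is completed fails the run):
1. the red driver's blade is in the slot of the cam disc, still open (horizontal distance between red_driver_tip and cam_slot below 0.012 m and z of red_driver_tip in the frame of cam_slot below -0.005 m and value of joint cam_disc below 0.6 rad), for 0.1 s.
2. the cam disc is turned to the locked position with the blade in its slot (value of joint cam_disc above 0.9 rad and horizontal distance between red_driver_tip and cam_slot below 0.012 m and z of red_driver_tip in the frame of cam_slot below -0.004 m), for 0.1 s.
At the end, for the whole second after the job is handed in: The cam disc is turned to at least 0.9 rad and is at rest, the end panel has come in by at least 9.5 of its 12 mm, and the red driver stands let go in the disc, upright within 15 degrees, its blade within 12 mm of the disc's centre and at least 4 mm down in the slot (all of step 2 and value of joint end_panel above 0.0095 m and angle between red_driver_tip's own z axis and vertical below 0.26 rad and velocity of joint cam_disc between -0.05 and 0.05 rad/s); the robot touches nothing.
It fails at once if the blue driver is shifted by more than 25 mm (distance of blue_driver_grip from where it was at the start of the episode above 0.025 m).
It fails at once if the fingers press on the cam disc itself (contact force between the fingers and cam_disc above 3 N).
It fails at once if the hand pushes the end panel (contact force between the fingers and end_panel above 5 N).
It also fails if it takes over 40 s, if anything falls off the work surface, if the arm or the gripper's body presses on something with over 40 N, if the wrist force passes 120 N, or if a joint passes its speed limit or range.

ROBOT

A 7-joint arm with a two-finger parallel gripper is mounted at the origin on a cart in front of the work surface, level with it; the furniture and walls round the work are solid. World frame = base frame: x ahead of the robot, y to its left, z up, the work surface at z = 0. Lengths are in mm, angles in rad, forces in N, time in s.
With the tool pointing down it reaches from about 400 to 875 mm from the base axis. Payload 4.4 kg.
Tool frame: the origin (TCP) lies at the very end of the fingers, on their centre line; the grasp point (between the pads) lies 19 mm behind it; z points along the fingers, y is the line along which they close (so a half turn about z gives the same grasp; the last joint's range is limited). The gripper opens to 85 mm and grips with 20 to 120 N. Pads are 22 mm wide; open, the fingers measure 114 mm over their backs; the gripper's body (76 mm by 85 mm) begins 54 mm behind the grasp point. The pads swing forward as they close: fully open they stand 13 mm farther back than shut.
Start: joints at [-1.201, 0.628, 0.038, 1.517, -0.027, 0.996, -0.02], TCP at [274.367, 589.271, 231.313] pointing down, gripper open.
Joint ranges: [-3.06, 3.06], [-0.37, 2.12], [-1.25, 1.32], [0.18, 2.47], [-1.1, 4.24], [0.23, 1.98], [-2.94, 2.94]. Speed limits (rad/s): [2.57, 2.57, 3.14, 3.14, 3.14, 3.14, 3.14].

INTERFACE

Orientations are given as [roll, pitch, yaw] about the fixed x, y, z axes, in that order (R = Rz(yaw) Ry(pitch) Rx(roll)).
In Python, from cell import sensors, get_image, camera_params, order gives the robot as it stands.
- The arm moves only by the shell command python3 -m inch 'ROWS' [OPENING]. ROWS is JSON, a list that holds one entry, the list of rows, each a list of 4 numbers: the shift along the tool's x, y, z in cm, then the turn about the tool's z in degrees. A call has 1 to 8 rows; each row is the pose to reach, as a shift and turn from the pose commanded when the call began, along the tool's axes at that moment; what a row does not reach only later rows make up. A row lasts 1/12 s, in which the tool goes at most 41.7 mm and 7.16 degrees, less where a joint would pass 70% of its speed; a pose out of reach is approached as far as the arm can. A call with a gripper value outside its range is refused whole. OPENING is the finger opening in cm, from 0 to 8.54, set as the call begins (- or left out, the last holds). The fingers move at their own pace and stop on an object; the grip force is fixed at half the most. Time passes only in rows, so rows that repeat a pose let the fingers close. It gives the time, the measured TCP pose, the force, the opening and the grip force at its end, in the units of the state.
- sensors.read_state(): the state, without advancing time (a new reading comes with each control period).
- get_image(name): name is "scene" or "top"; returns the picture (420x560x3 uint8, blue, green, red); there is no depth.
- camera_params(name): a dict with "mtx" (3x3 intrinsics, pixels), "rvec" (rotation vector, rad) and "tvec" (3), from world to camera coordinates, as OpenCV has them. Camera axes: x right, y down, z forward; pixel columns grow to the right and rows downward; lengths in mm; the calibration is good to about 2 mm. A picture is of the moment at which its call begins. camera_params takes no time and is no camera call.
- order.finish_job(): hands the job in; it is judged then, once.
The state is a dict: "clock": time; "qpos": joint angles; "qd": joint speeds; "tau": joint torques, N m; "eef_pos": TCP position; "tool_rot": TCP orientation; "force": force on the tool from outside, world axes, zero at the start; "torque": the same for the moment, N m; "width": finger opening in mm; "gripper_force": force on a finger pad.
Only numpy, scipy, OpenCV 4.12 (cv2) and the standard library are available. Lean on these libraries where they do the work, as an engineer would, in place of code of your own. Each camera call takes 0.05 s, during which the arm holds its last target. There are 200 camera calls.

## Working session

There is one attempt and no reset: what is moved stays moved. The work goes in short steps, Python scripts to look and compute and a shell command to move; the robot and the scene stay as the last step left them, time stands still between calls to the robot, and variables do not carry over. Pictures are saved under pics/ and viewed, at most 10 in all, crops included, and the job is handed in when it is done.

```bash
mkdir -p pics
cat > h.py <<'E'
import numpy as np,cv2
from cell import sensors,get_image,camera_params,order
def P(n):
    c=camera_params(n);R=cv2.Rodrigues(np.array(c["rvec"],float))[0];return np.array(c["mtx"],float),R,np.array(c["tvec"],float).reshape(3)
def ray(n,uv):
    K,R,t=P(n);d=R.T@np.linalg.solve(K,[uv[0],uv[1],1]);return -R.T@t,d/np.linalg.norm(d)
def plane(n,uv,z):
    o,d=ray(n,uv);return o+d*(z-o[2])/d[2]
def tri(a,b):
    (o1,d1),(o2,d2)=ray("scene",a),ray("top",b)
    s=np.linalg.lstsq(np.c_[d1,-d2],o2-o1,rcond=None)[0]
    p,q=o1+s[0]*d1,o2+s[1]*d2;return (p+q)/2,np.linalg.norm(p-q)
def proj(n,p):
    K,R,t=P(n);x=K@(R@np.array(p,float)+t);return x[:2]/x[2]
E
python3 - <<'E'
from h import *
for n in("scene","top"):
    im=get_image(n);cv2.imwrite(f"pics/{n}0.png",im);print(n,ray(n,(280,210)))
print(sensors.read_state())
E
```

```text
scene (array([  74.75187831, -487.18076157,  496.87966134]), array([ 0.48028289,  0.71580254, -0.50690736]))
top (array([ 363.87685958,  127.67479016, 1009.7730379 ]), array([ 0.11936783, -0.0311682 , -0.99236075]))
{'clock': 0.1, 'qpos': array([-1.20078502,  0.62925175,  0.03842898,  1.51830367, -0.02700514,
        0.9962956 , -0.02000642]), 'qd': array([ 0.00075267, -0.00116955,  0.00021407, -0.00319739, -0.00039675,
       -0.00200693, -0.00208913]), 'tau': array([ 2.92985605e-03, -5.64539981e+01,  1.23027686e+00, -1.93976372e+01,
        1.12084101e-02,  5.46090028e-03, -2.20175554e-05]), 'eef_pos': array([274.1139281 , 588.73546389, 230.47056881]), 'tool_rot': array([-3.13985160e+00,  4.74193264e-06,  2.70578409e+00]), 'force': array([-0.3734991 , -0.8843175 ,  0.28355035]), 'torque': array([-0.00657903,  0.00069831, -0.01331641]), 'gripper_force': 0.0, 'width': 85.86829445512312}
```

View pics/scene0.png

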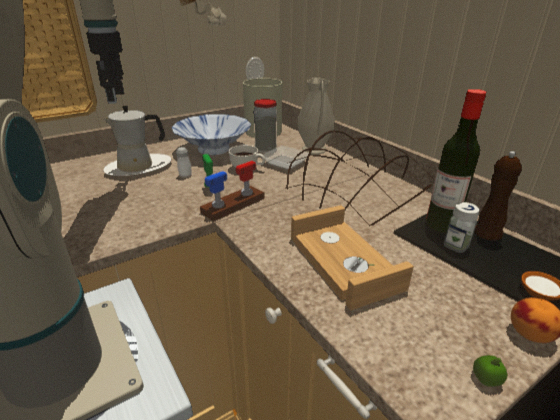

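View pics/top0.png

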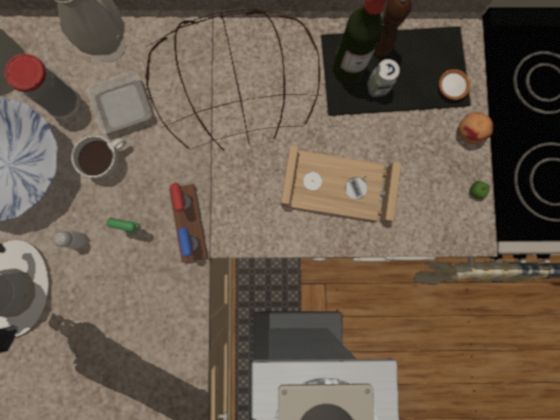

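The scene view shows the blue driver at (216,185), red at (245,175), disc at (355,265) and white cap at (330,238). In the top view, red is at (177,196), blue at (185,240), disc at (357,188), and the end panel is at the right, near (393,190).

Run:
```python
from h import *
S=cv2.imread("pics/scene0.png");T=cv2.imread("pics/top0.png")
def blob(im,lo,hi,box,hue2=None):
    h=cv2.cvtColor(im,cv2.COLOR_BGR2HSV);m=cv2.inRange(h,lo,hi)
    if hue2: m|=cv2.inRange(h,*hue2)
    k=np.zeros_like(m);x0,y0,x1,y1=box;k[y0:y1,x0:x1]=m[y0:y1,x0:x1]
    c=max(cv2.findContours(k,0,2)[0],key=cv2.contourArea);M=cv2.moments(c);return c,(M['m10']/M['m00'],M['m01']/M['m00'])
R=((0,140,70),(8,255,255),((172,140,70),(180,255,255)));B=((105,130,60),(130,255,255),None)
for nm,(lo,hi,h2) in(("red",R),("blue",B)):
    cs,ps=blob(S,lo,hi,(190,150,270,220),h2);ct,pt=blob(T,lo,hi,(160,170,215,270),h2)
    print(nm,ps,pt,cv2.boundingRect(cs),cv2.boundingRect(ct),cv2.minAreaRect(ct),"tri",tri(ps,pt))
for a,b in(((355,265),(357,188)),((330,238),(313,181))): print("disc/cap",tri(a,b),plane("top",b,24),plane("scene",a,24))
a=cv2.resize(S[225:310,285:415],None,fx=6,fy=6,interpolation=2);b=cv2.resize(T[140:230,275:405],None,fx=6,fy=6,interpolation=2)
cv2.imwrite("pics/c1.png",cv2.resize(np.vstack([a,b]),None,fx=.57,fy=.57,interpolation=3))
a=cv2.resize(S[150:225,190:275],None,fx=6,fy=6,interpolation=2);b=cv2.resize(T[170:270,160:245],None,fx=6,fy=6,interpolation=2)
cv2.imwrite("pics/c2.png",cv2.resize(np.vstack([a,b]),None,fx=.57,fy=.57,interpolation=3))
```

```text
red (245.49216087252896, 170.28220858895705) (176.56043956043956, 197.01758241758242) (236, 161, 20, 20) (171, 183, 13, 28) ((176.75, 196.75001525878906), (27.65237808227539, 10.59027099609375), 78.69007110595703) tri (array([503.23435815, 314.91844196,  84.06963952]), np.float64(0.023153680850829396))
blue (215.35497835497836, 181.39826839826839) (184.17267759562841, 241.65464480874314) (205, 172, 21, 21) (179, 229, 11, 26) ((184.2147674560547, 241.55035400390625), (25.83608627319336, 7.298983097076416), 79.99201965332031) tri (array([409.42362135, 297.53582641,  83.9475069 ]), np.float64(0.9981794051984726))
disc/cap (array([531.33992078, -76.82137338,  22.39684249]), np.float64(1.8677217429093629)) [531.83471818 -77.07294875  24.        ] [528.84665697 -77.87695434  24.        ]
disc/cap (array([548.34864496,  21.72101325,  23.30757149]), np.float64(0.5292853413398783)) [547.9958438   21.94800041  24.        ] [547.92446244  20.88996589  24.        ]
```

View pics/c1.png

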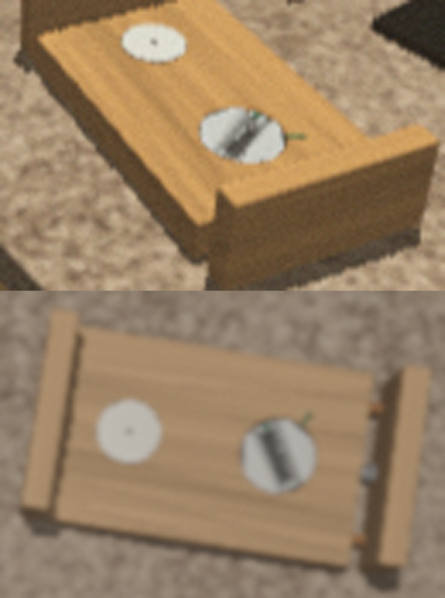

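View pics/c2.png

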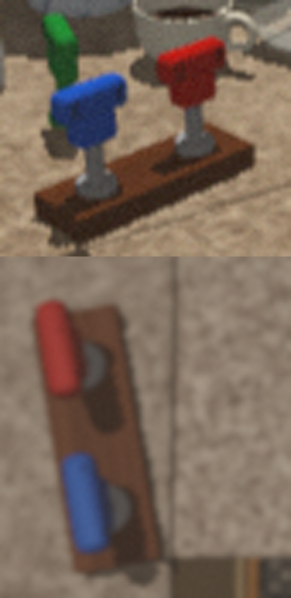

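Crops: the disc slot runs down-right in the top view, and the bolt is visible in the gap at the right panel. The red driver's collar is at about (188,202) in the top view and (247,193) in the scene view. Next I'll refine the slot angle and cross-check the driver's axis.

Run:
```python
from h import *
S=cv2.imread("pics/scene0.png");T=cv2.imread("pics/top0.png")
g=cv2.cvtColor(T,cv2.COLOR_BGR2HSV)
x0,y0,x1,y1=342,173,372,203
s=g[y0:y1,x0:x1]
m=((s[...,1]<45)&(s[...,2]>0)).astype(np.uint8);n,l,st,c=cv2.connectedComponentsWithStats(m)
i=1+np.argmax(st[1:,4]);k=(l==i).astype(np.uint8)
ct=max(cv2.findContours(k,0,2)[0],key=cv2.contourArea);h=cv2.convexHull(ct);(e,ax,an)=cv2.fitEllipse(h);e=np.array(e)+[x0,y0]
print("disc",e,ax,plane("top",e,24))
hm=cv2.erode(cv2.fillConvexPoly(np.zeros_like(k),h,1),np.ones((3,3)))
v=s[...,2].astype(float);w=np.clip(np.percentile(v[hm>0],75)-v-15,0,None)*hm
yy,xx=np.nonzero(w>0);W=np.array([plane("top",(x+x0,y+y0),24)[:2] for x,y in zip(xx,yy)]);ww=w[yy,xx]
mu=np.average(W,axis=0,weights=ww);C=np.cov(W.T,aweights=ww);ev,V=np.linalg.eigh(C);d=V[:,1]
print("slot",mu,np.degrees(np.arctan2(d[1],d[0]))%180,2*np.sqrt(3*ev))
print("collar",tri((247,193),(187.8,201.7)),plane("top",(187.8,201.7),25))
# red handle top-face: plane at z=106 using left edge/centroid; mid rect
for z in(83,95,106): print(z,plane("top",(176.6,197),z))
for p in((503,315,83),(500,312,83),(503,315,20),(503,315,106)): print(p,proj("scene",p),proj("top",p))
```

```text
disc [355.87068176 187.86324596] (20.9500675201416, 21.93967628479004) [532.15166632 -74.52852673  24.        ]
slot [532.92605379 -73.37505829] 20.817626417278404 [13.48240133 39.02910699]
collar (array([500.2971649 , 302.7530836 ,  23.44961702]), np.float64(3.231853758805293)) [501.53081283 301.7626456   25.        ]
83 [503.42202471 315.05822217  83.        ]
95 [501.61517242 312.63195263  95.        ]
106 [499.95889116 310.40787223 106.        ]
(503, 315, 83) [245.40939537 170.66656843] [176.62371702 197.1992848 ]
(500, 312, 83) [244.96127633 171.33182521] [178.03281298 198.61354107]
(503, 315, 20) [246.2937864  192.03609684] [182.25775599 201.37269472]
(503, 315, 106) [245.07213871 162.51744048] [174.37383639 195.5326875 ]
```

Measurements agree with the text: red grip is about (501.5, 312, 83) with its handle at 10.5°, spacing to blue is 95 mm, and the disc is at (532,-75,24). I'll move above red, turning -35.5°.

```bash
python3 -m inch '[[[-3.6,-1.7,0,-4],[-7.2,-3.4,0.5,-9],[-10.8,-5.2,1,-14],[-14.4,-6.9,1.5,-19],[-18,-8.6,2,-24],[-21.6,-10.4,2.5,-29],[-25.2,-12.1,3,-33],[-28.8,-13.8,3.5,-35.5]]]' 5; python3 -m inch '[[[-2.0,-2.5,0,0],[-2.2,-2.7,0.5,0],[-2.2,-2.7,0.5,0]]]'
python3 - <<'E'
from h import *
s=sensors.read_state();print(s["eef_pos"],np.degrees(s["tool_rot"]),s["width"],s["qpos"])
E
```

```text
clock: 0.77
eef_pos: [477.9, 340.7, 195.8]
tool_rot: [-3.141, -0.001, -2.954]
force: [1.1, 0.3, 0.3]
width: 50.4
gripper_force: 0.0
clock: 1.02
eef_pos: [505.4, 316.8, 190.1]
tool_rot: [-3.14, -0.001, -2.964]
force: [-0.9, 0.4, 0.5]
width: 49.7
gripper_force: 0.0
[505.43876664 316.81656398 190.11437352] [-1.79890633e+02 -6.65676499e-02 -1.69807691e+02] 49.69584200918082 [-0.52266668  0.60052282 -0.1341398   1.71204344  0.10348775  0.83778357
  1.04561199]
```

```bash
python3 -m inch '[[[0.4,-0.5,2,-0.3],[0.4,-0.5,4,-0.3],[0.4,-0.5,6,-0.3],[0.4,-0.5,7,-0.3],[0.4,-0.5,7,-0.3],[0.4,-0.5,7,-0.3]]]'
python3 - <<'E'
from h import *
s=sensors.read_state();print(s["eef_pos"],np.degrees(s["tool_rot"]))
a=get_image("scene")[110:230,170:290];b=get_image("top")[140:260,110:230]
cv2.imwrite("pics/d.png",cv2.resize(np.hstack([a,b]),None,fx=3.3,fy=3.3,interpolation=2))
E
```

```text
clock: 1.52
eef_pos: [499.8, 315.5, 121.3]
tool_rot: [3.141, -0.001, -2.951]
force: [0.3, 0.1, 0.7]
width: 49.9
gripper_force: 0.0
[499.84465113 315.51178181 121.25242691] [ 1.79982808e+02 -5.70543909e-02 -1.69075690e+02]
```

View pics/d.png

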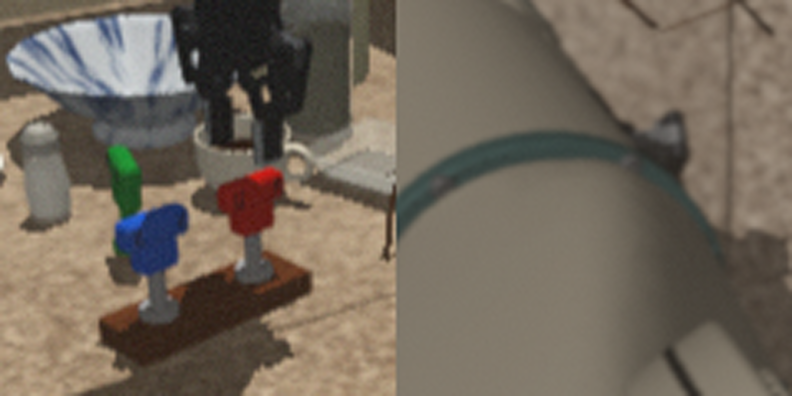

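The scene crop shows the open fingers at crop (218,130) and (267,145), straddling and above the red handle at (251,195). That's well lined up; the top view is blocked by the arm. I'll descend and grip.

```bash
python3 -m inch '[[[-0.1,-0.4,0.8,0.3],[-0.1,-0.4,2.2,0.3],[-0.1,-0.4,3.6,0.3],[-0.1,-0.4,5,0.3],[-0.1,-0.4,5.6,0.3],[-0.1,-0.4,5.6,0.3]]]'; python3 -m inch '[[[0,0,0,0],[0,0,0,0],[0,0,0,0],[0,0,0,0],[0,0,0,0],[0,0,0,0]]]' 0
```

```text
clock: 2.12
eef_pos: [501.9, 310.0, 64.2]
tool_rot: [-3.141, -0.002, -2.958]
force: [-0.4, 0.2, 0.4]
width: 49.8
gripper_force: 0.0
clock: 2.62
eef_pos: [503.2, 311.1, 66.3]
tool_rot: [3.141, 0.002, -2.958]
force: [-0.4, 0.7, 5.7]
width: 19.6
gripper_force: 59.4
```

```bash
python3 -m inch '[[[0,0,-1.5,0],[0,0,-4,0],[0,0,-7,0],[0,0,-10,0],[0,0,-10.5,0],[0.4,-3.6,-10.5,0],[0.8,-7.2,-10.5,0],[1.2,-11,-10.5,0]]]'; python3 -m inch '[[[0.4,-3.8,0,-3],[0.8,-7.6,0,-6],[1.2,-11.4,0,-9],[1.7,-15.2,0,-12],[2.1,-19,0,-15],[2.5,-22.8,0,-15],[2.9,-26.4,0,-15],[2.9,-26.4,0,-15]]]'
python3 - <<'E'
from h import *
s=sensors.read_state();print(s["eef_pos"],np.degrees(s["tool_rot"]),s["qpos"][6],s["width"])
S=get_image("scene");T=get_image("top");cv2.imwrite("pics/s2.png",S);cv2.imwrite("pics/t2.png",T)
a=S[130:290,260:420];b=T[90:250,275:435]
cv2.imwrite("pics/e.png",cv2.resize(np.hstack([a,b]),None,fx=2.5,fy=2.5,interpolation=2))
E
```

```text
clock: 3.28
eef_pos: [509.9, 199.9, 169.8]
tool_rot: [3.141, -0.001, -2.955]
force: [1.0, -0.4, -1.9]
width: 19.3
gripper_force: 58.9
clock: 3.95
eef_pos: [529.5, -75.0, 169.3]
tool_rot: [-3.137, -0.004, -2.708]
force: [1.0, -1.6, -1.2]
width: 19.3
gripper_force: 59.2
[529.53937406 -75.04423604 169.3005749 ] [-179.73760895   -0.23762776 -155.18549638] 1.896552828193285 19.264852686172624
```

View pics/e.png

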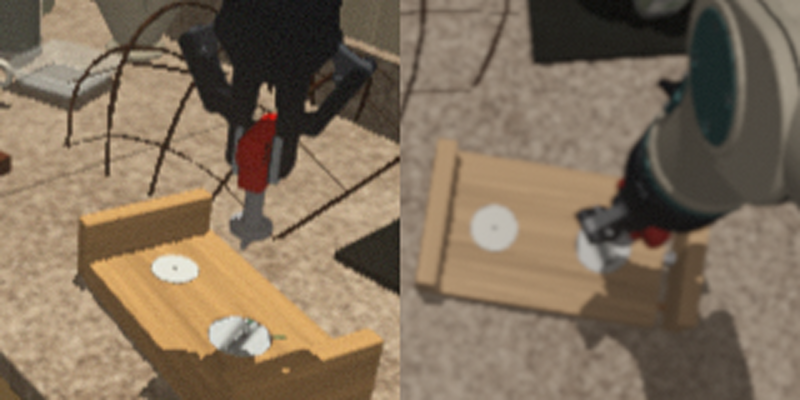

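The driver is held upright over the disc in the scene crop, with its collar at about (360,221) and the blade below it. The disc is still visible at about (355,265). Next: compute the slot angle from both views and the driver's offset in the hand.

Run:
```python
from h import *
S=cv2.imread("pics/scene0.png");T=cv2.imread("pics/top0.png")
for n,im,(x0,y0,x1,y1) in(("scene",S,(338,252,374,278)),("top",T,(342,173,372,203))):
    s=cv2.resize(im[y0:y1,x0:x1],None,fx=4,fy=4,interpolation=cv2.INTER_CUBIC);h=cv2.cvtColor(s,cv2.COLOR_BGR2HSV);v=h[...,2]
    m=(h[...,1]<60).astype(np.uint8)
    c=max(cv2.findContours(m,0,2)[0],key=cv2.contourArea);hull=cv2.convexHull(c)
    f=lambda p:plane(n,((p[0]+.5)/4-.5+x0,(p[1]+.5)/4-.5+y0),24)[:2]
    H=np.array([f(p[0]) for p in hull],np.float32);(e,r)=cv2.minEnclosingCircle(H);E=cv2.fitEllipse(H)
    print(n,"circ",e,r,"ell",E)
    hm=cv2.erode(cv2.fillConvexPoly(np.zeros_like(m),hull,1),np.ones((7,7)))
    for q in(15,25,35):
        k=((v<np.percentile(v[hm>0],q))&(hm>0)).astype(np.uint8)
        nn,l,st,_=cv2.connectedComponentsWithStats(k);k=l==1+np.argmax(st[1:,4])
        W=np.array([f((x,y)) for y,x in np.argwhere(k)]);ev,V=np.linalg.eigh(np.cov(W.T));d=V[:,1]
        print(q,W.mean(0),np.degrees(np.arctan(d[1]/d[0])),np.sqrt(12*ev))
a,b=[plane("scene",p,24) for p in((349.9,269.4),(360.4,260.7))];print("eye scene",(a+b)/2,np.degrees(np.arctan2(*(b-a)[1::-1])))
a,b=[plane("top",p,24) for p in((360.7,196.8),(351.6,181.3))];print("eye top",(a+b)/2,np.degrees(np.arctan2(*(b-a)[1::-1])))
for z in(113,123,150):print(z,proj("scene",(529.5,-75,z)))
print("perp 10mm", proj("scene",(538.3,-79.7,123)))
```

```text
scene circ (531.9900512695312, -75.80746459960938) 25.361265182495117 ell ((531.7496948242188, -75.80789947509766), (49.06856918334961, 50.19932556152344), 142.2917938232422)
15 [526.64734731 -80.55153028] 18.98265101372647 [ 7.86417088 29.90579371]
25 [529.93941104 -78.10186774] 25.058237299688773 [10.82388816 39.52049736]Traceback (most recent call last):
  File "<stdin>", line 14, in <module>
  File "<stdin>", line 7, in <lambda>
  File "h.py", line 8, in plane
    o,d=ray(n,uv);return o+d*(z-o[2])/d[2]
        ~~~^^^^^^
  File "h.py", line 6, in ray
    K,R,t=P(n);d=R.T@np.linalg.solve(K,[uv[0],uv[1],1]);return -R.T@t,d/np.linalg.norm(d)
          ~^^^
  File "h.py", line 4, in P
    c=camera_params(n);R=cv2.Rodrigues(np.array(c["rvec"],float))[0];return np.array(c["mtx"],float),R,np.array(c["tvec"],float).reshape(3)
ValueError: time passes only in moves, steps and waits
```

```bash
sed -i 's/^def P(n)/from functools import lru_cache\n@lru_cache\ndef P(n)/' h.py
python3 - <<'E'
from h import *
S=cv2.imread("pics/scene0.png");T=cv2.imread("pics/top0.png")
for n,im,(x0,y0,x1,y1) in(("scene",S,(338,252,374,278)),("top",T,(342,173,372,203))):
    s=cv2.resize(im[y0:y1,x0:x1],None,fx=4,fy=4,interpolation=cv2.INTER_CUBIC);h=cv2.cvtColor(s,cv2.COLOR_BGR2HSV);v=h[...,2]
    f=lambda p:plane(n,((p[0]+.5)/4-.5+x0,(p[1]+.5)/4-.5+y0),24)[:2]
    G=np.array([[f((x,y)) for x in range(s.shape[1])] for y in range(s.shape[0])])-[532,-75.3]
    for rad in(12,15,18):
        hm=np.linalg.norm(G,axis=2)<rad
        for q in(20,35):
            k=(v<np.percentile(v[hm],q))&hm;W=G[k];ev,V=np.linalg.eigh(np.cov(W.T));d=V[:,1]
            print(n,rad,q,W.mean(0).round(1),np.degrees(np.arctan(d[1]/d[0])).round(1),np.sqrt(12*ev).round(1))
a,b=[plane("scene",p,24) for p in((349.9,269.4),(360.4,260.7))];print("eye scene",(a+b)/2,np.degrees(np.arctan2(*(b-a)[1::-1])))
a,b=[plane("top",p,24) for p in((360.7,196.8),(351.6,181.3))];print("eye top",(a+b)/2,np.degrees(np.arctan2(*(b-a)[1::-1])))
for z in(113,123,150):print(z,proj("scene",(529.5,-75,z)))
print("perp 10mm", proj("scene",(538.3,-79.7,123)))
E
```

```text
scene 12 20 [-2.  -4.2] 14.6 [ 5.3 18.4]
scene 12 35 [-0.2 -3.3] 17.0 [ 7.7 22.5]
scene 15 20 [-3.3 -4.6] 16.2 [ 6.5 22.8]
scene 15 35 [-0.6 -2.7] 21.8 [ 9.8 29.5]
scene 18 20 [-3.9 -4.6] 18.9 [ 7.9 28.2]
scene 18 35 [-1.  -2.1] 24.3 [11.6 34.9]
top 12 20 [-0.6  2.3] 20.7 [ 3.7 24.3]
top 12 35 [-0.7  2.1] 20.8 [ 6.7 23.6]
top 15 20 [0.2 2.5] 20.3 [ 4.9 29.7]
top 15 35 [-0.4  2. ] 20.7 [ 8.3 29.6]
top 18 20 [1.  2.7] 20.4 [ 6.3 32.7]
top 18 35 [0.2 2. ] 20.5 [10.2 34.4]
eye scene [529.27145339 -78.08322534  24.        ] 13.755129447211939
eye top [529.47724479 -75.06842835  24.        ] 28.999579464500545
113 [359.38268448 226.34327396]
123 [360.00280832 221.7951231 ]
150 [361.72288137 209.17965626]
perp 10mm [365.29250234 221.56117797]
```

```bash
python3 -m inch '[[[-0.2,-0.1,2,2],[-0.2,-0.1,4,4],[-0.2,-0.1,6,4],[-0.2,-0.1,7.5,4],[-0.2,-0.1,8,4],[-0.2,-0.1,8,4]]]';python3 -m inch '[[[0,0,0,0],[0,0,0,0]]]'
python3 - <<'E'
from h import *
s=sensors.read_state();print(s["eef_pos"],np.degrees(s["tool_rot"]),s["qpos"][6],s["width"])
S=get_image("scene");cv2.imwrite("pics/s3.png",S)
cv2.imwrite("pics/f.png",cv2.resize(S[190:290,310:420],None,fx=5,fy=5,interpolation=2))
x,y,z=s["eef_pos"];print([proj("scene",(x,y,z-d)).round(1) for d in(46,56)],proj("scene",(532,-75.4,24)))
E
```

```text
clock: 4.55
eef_pos: [531.6, -62.6, 88.9]
tool_rot: [3.139, -0.003, -2.763]
force: [-0.5, -0.1, -0.9]
width: 19.2
gripper_force: 59.2
clock: 4.72
eef_pos: [533.5, -63.9, 91.1]
tool_rot: [-3.141, 0.002, -2.765]
force: [0.8, -0.7, -1.4]
width: 19.1
gripper_force: 59.2
[533.45389009 -63.90308793  91.13534269] [-1.79979215e+02  8.76423791e-02 -1.58420378e+02] 1.8001859368133133 19.141765545625564
[array([353., 252.]), array([352.4, 256.1])] [355.30842729 263.79157286]
```

View pics/f.png

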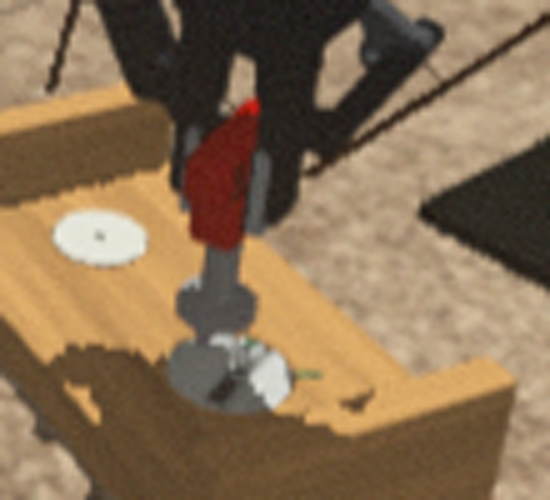

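The crop shows the driver's collar about 10 mm toward the cap from the disc centre, matching the measured y of -64 mm. I'll correct that.

```bash
python3 -m inch '[[[0.3,-0.5,0,1],[0.6,-1.0,0,1],[0.6,-1.0,0,1],[0.6,-1.0,0,1],[0.6,-1.0,0,1],[0.6,-1.0,0,1]]]'; python3 -m inch '[[[0,0,0,0]]]'; python3 -m inch '[[[0,0,0,0]]]'
```

```text
clock: 5.27
eef_pos: [530.9, -75.9, 90.4]
tool_rot: [3.141, 0.0, -2.783]
force: [-0.4, -1.2, -1.6]
width: 19.3
gripper_force: 59.2
clock: 5.35
eef_pos: [530.9, -75.9, 90.3]
tool_rot: [3.141, 0.0, -2.783]
force: [-0.2, -0.8, -1.7]
width: 19.6
gripper_force: 59.2
clock: 5.43
eef_pos: [530.9, -75.8, 90.3]
tool_rot: [3.141, 0.0, -2.783]
force: [-0.1, 0.2, -1.8]
width: 19.5
gripper_force: 59.2
```

```bash
python3 -m inch '[[[-0.1,0,0.4,0],[-0.1,0,0.8,0],[-0.1,0,1.1,0],[-0.1,0,1.4,0],[-0.1,0,1.4,0],[-0.1,0,1.4,0]]]'; python3 -m inch '[[[0,0,0.2,0],[0,0,0.4,0],[0,0,0.5,0],[0,0,0.5,0],[0,0,0.5,0]]]'
```

```text
clock: 5.93
eef_pos: [531.5, -75.7, 75.9]
tool_rot: [3.141, -0.001, -2.783]
force: [-0.8, -0.5, -0.3]
width: 19.4
gripper_force: 59.2
clock: 6.35
eef_pos: [531.7, -75.7, 71.3]
tool_rot: [3.142, -0.0, -2.783]
force: [-0.7, -0.1, -1.9]
width: 19.3
gripper_force: 59.2
```

The blade has gone in cleanly, about 9 mm deep. I'll seat the collar next.

```bash
python3 -m inch '[[[0,0,0.1,0],[0,0,0.2,0],[0,0,0.2,0],[0,0,0.2,0]]]'; python3 -m inch '[[[0,0,0,4],[0,0,0,8],[0,0,0,12],[0,0,0,16],[0,0,0,20],[0,0,0,20],[0,0,0,20]]]'
python3 - <<'E'
from h import *
s=sensors.read_state();print(s["torque"],s["qpos"][6],s["width"])
E
```

```text
clock: 6.68
eef_pos: [532.0, -75.7, 70.2]
tool_rot: [-3.141, 0.001, -2.783]
force: [-1.7, 0.6, 6.9]
width: 19.4
gripper_force: 60.4
clock: 7.27
eef_pos: [533.0, -75.8, 70.2]
tool_rot: [-3.141, 0.003, -3.13]
force: [0.0, 0.0, 5.9]
width: 19.6
gripper_force: 60.1
[-0.17765311 -0.10621516  0.0672351 ] 1.5691367789829485 19.605217614644125
```

```bash
python3 -m inch '[[[0,0,0,5],[0,0,0,10],[0,0,0,15],[0,0,0,20],[0,0,0,25],[0,0,0,30],[0,0,0,30],[0,0,0,30]]]'; python3 -m inch '[[[0,0,0,4],[0,0,0,8],[0,0,0,12],[0,0,0,16],[0,0,0,20],[0,0,0,20],[0,0,0,20]]]'
python3 - <<'E'
from h import *
s=sensors.read_state();print(s["torque"],s["qpos"][6],s["tau"][6])
E
```

```text
clock: 7.93
eef_pos: [532.9, -76.1, 70.2]
tool_rot: [3.141, 0.002, 2.629]
force: [0.9, -1.3, 7.0]
width: 19.4
gripper_force: 60.2
clock: 8.52
eef_pos: [532.7, -76.1, 70.2]
tool_rot: [3.14, 0.002, 2.28]
force: [-0.3, 0.2, 7.4]
width: 19.3
gripper_force: 60.3
[-0.23022503  0.11201898  0.03103268] 1.0056527191081177 -0.13951461296528578
```

```bash
python3 -m inch '[[[0,0,0,3],[0,0,0,6],[0,0,0,9],[0,0,0,9],[0,0,0,9]]]'
cat > t.py <<'E'
from h import *
s=sensors.read_state();print(s["torque"],s["tau"][6],s["qpos"][6],np.degrees(s["tool_rot"][2]))
E
python3 t.py; python3 -m inch '[[[0,0,0,2],[0,0,0,4],[0,0,0,4],[0,0,0,4]]]'; python3 t.py
```

```text
clock: 8.93
eef_pos: [532.6, -76.1, 70.2]
tool_rot: [3.141, 0.002, 2.125]
force: [-0.2, -1.6, 6.7]
width: 19.2
gripper_force: 60.4
[-0.27803094  0.14524447  0.59420579] -0.6222213618457317 0.905047296761117 121.77228321525766
clock: 9.27
eef_pos: [532.5, -75.8, 70.2]
tool_rot: [3.141, 0.001, 2.058]
force: [-0.4, -0.9, 7.7]
width: 19.2
gripper_force: 64.7
[-0.1921272   0.19376516  1.10910977] -1.156628541648388 0.8608415445000526 117.92755798432027
```

Torque rose from 0.2 to 1.1 N m, so the cam is at its stop. I'll relax a few degrees, release with a small opening and retreat straight up.

```bash
python3 -m inch '[[[0,0,0,-3],[0,0,0,-6],[0,0,0,-7],[0,0,0,-7]]]'; python3 t.py; python3 -m inch '[[[0,0,0,0],[0,0,0,0],[0,0,0,0],[0,0,0,0],[0,0,0,0],[0,0,0,0]]]' 4.5; python3 -m inch '[[[0,0,-0.5,0],[0,0,-1.5,0],[0,0,-3,0],[0,0,-5,0],[0,0,-8,0],[0,0,-11,0],[0,0,-13,0],[0,0,-13,0]]]'
python3 - <<'E'
from h import *
S=get_image("scene");T=get_image("top")
cv2.imwrite("pics/g.png",cv2.resize(np.hstack([S[160:310,280:430],T[110:260,270:420]]),None,fx=2.6,fy=2.6,interpolation=2))
E
```

```text
clock: 9.6
eef_pos: [532.5, -75.9, 70.2]
tool_rot: [3.14, 0.001, 2.177]
force: [0.2, -0.2, 7.6]
width: 19.0
gripper_force: 60.5
[-0.14418041  0.08703316  0.14196162] -0.061217788606882095 0.9387399536737675 124.71116335466884
clock: 10.1
eef_pos: [531.6, -75.6, 69.1]
tool_rot: [-3.141, -0.0, 2.174]
force: [-0.1, 0.5, 0.4]
width: 45.0
gripper_force: 0.0
clock: 10.77
eef_pos: [534.7, -76.4, 204.5]
tool_rot: [3.134, 0.006, 2.173]
force: [0.9, -0.1, -0.3]
width: 45.2
gripper_force: 0.0
```

View pics/g.png

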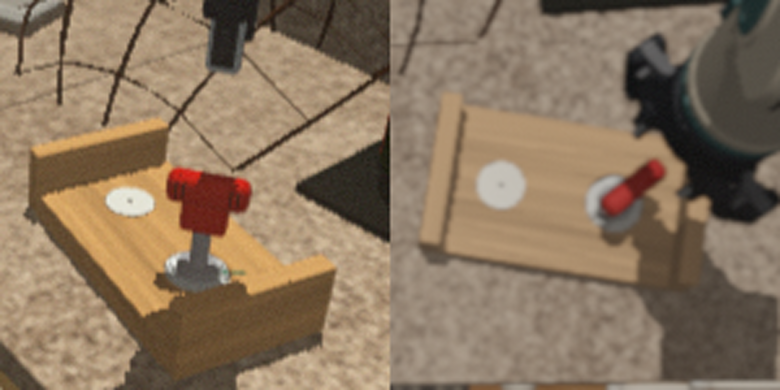

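The picture shows the driver standing upright in the disc at crop (203,210), the panel tight against the board at the right, and the gripper clear above it. I'll hold briefly so the arm settles, then hand in.

```bash
python3 -m inch '[[[0,0,0,0],[0,0,0,0],[0,0,0,0],[0,0,0,0]]]'; python3 -c "
from cell import order
print(order.finish_job())"
```

```text
clock: 11.2
eef_pos: [531.2, -75.7, 198.4]
tool_rot: [-3.14, -0.001, 2.173]
force: [-0.3, 0.3, 0.3]
width: 45.1
gripper_force: 0.0
the job is handed in; nothing more can be done
None
```

I handed the job in at 11.2 s: the cam was turned clockwise to its stop, the last picture shows the end panel tight, and the red driver is let go and standing upright in the disc; the hand-in returned no verdict.

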